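Put a covered pot on hold on the double hotplate

TASK

Take the lid off the free plate of the hotplate and cover the steel pot with it, then slide the covered pot across the glass, without lifting or tipping it, until it stands centred on the other printed ring, the one where the lid lay. Set the knob in front of the plate where the pot now stands to the triangle (keep-warm) mark, and turn the knob of the plate it left to off, the small open circle at the top of its scale. Leave the timer, the gauze roll and the petri dish where they are.

Things in the scene. Friction and masses are not known exactly. Their poses are not given: they have to be found in the camera images.
- hotplate: Fixed white double hotplate, 225 mm deep (x) x 420 mm wide (y), flat black glass top at z = 77 mm. Origin on the table below its middle; it spans x -118 (front) to +107 mm. Axes: x from front to back, y left, z up. The front panel slopes 22 deg from horizontal, from (x -115, z 44) up to (x -45, z 72) mm, with one black knob in front of each plate.
- ring_left (a point): Centre of the left (+y) printed ring on the glass, ring 120 mm across; at (30, 105, 77) mm in the hotplate's frame.
- ring_right (a point): Centre of the right (-y) printed ring on the glass, ring 120 mm across; at (30, -105, 77) mm in the hotplate's frame.
- knob_left (a joint): Angle (rad) of the knob in front of the left plate. 0 = off: its white pointer line points up the slope at the open circle, the end stop. Grows clockwise as seen facing the panel. The triangle (keep-warm) mark is at 0.70; the plain ticks lie beyond it, every 0.35 rad from 1.05 to 4.20.
- knob_right (a joint): Angle (rad) of the knob in front of the right plate, same scale: 0 = off (open circle), 0.70 = triangle mark, growing clockwise.
- knob_left_grip (a point): On the left knob's axis, at (-86, 105, 72) mm in the hotplate's frame, 15 mm out from the panel. z: the knob's axis, out of the panel (22 deg from vertical, towards the robot); x: along the pointer, turns with the knob. Round fluted knob, 34 mm across (41 mm at the skirt, its lowest 6 mm), 23.5 mm high.
- knob_right_grip (a point): The same point of the right knob, at (-86, -105, 72) mm in the hotplate's frame; same axes and sizes.
- pot: Loose steel pot, 0.3 to 0.65 kg, 100 mm across (106 mm at the rim), 88 mm high, open mouth 94 mm across or a little more. Origin at the centre of its underside, z up. On its -x side a D-shaped handle: its black upright grip, 17 mm (x) x 14 mm (y), is centred at x = -87 mm from z = 24 to 70 mm, with 28 mm free between it and the pot's wall.
- lid: Loose steel lid, 111 mm across, 42 mm high, with a black knob 27 mm across, widest 26 to 38 mm above the origin. Origin at the centre of its underside: the lowest 8 mm is a plug 91 mm across that enters the pot's mouth, above it the flange rests on the rim; seated, its origin is 80 mm above the pot's. Starts lying knob up on the ring where the pot is not.
- bench_timer: Bystander: round timer, 64 mm across, 31 mm high; origin at the centre of its underside.
- gauze_roll: Bystander: gauze roll, 58 mm across, 50 mm high; origin at the centre of its underside.
- petri_dish: Bystander: petri dish, 63 mm across, 15 mm high; origin at the centre of its underside.
Things that resemble listed ones, but are neither listed nor needed, are in the scene too. Leave any red look-alike of the pot alone. What is shaped like the lid but pink is not meant.

How it is judged:
On the way, in this order (a step that is already met when the one before it is completed fails the run):
1. the lid is seated on the pot (horizontal distance between lid and pot below 0.006 m and z of lid in the frame of pot between 0.074 and 0.083 m and angle between the z axis of lid and the z axis of pot, either way round below 0.06 rad and distance of pot from where it was at the start of the episode below 0.05 m), for 0.2 s.
2. the covered pot stands on the other ring (horizontal distance between lid and pot below 0.006 m and z of lid in the frame of pot between 0.074 and 0.083 m and angle between the z axis of lid and the z axis of pot, either way round below 0.06 rad and ((horizontal distance between pot and ring_left below 0.01 m and distance of pot from where it was at the start of the episode above 0.12 m) or (horizontal distance between pot and ring_right below 0.01 m and distance of pot from where it was at the start of the episode above 0.12 m))), for 0.2 s.
At the end, for the whole second after the job is handed in: The pot stands flat on the glass within 10 mm of the centre of the ring where the lid lay, with the lid seated (within 6 mm of its centre, level, down on the rim); the knob of that plate is within 0.13 rad of the triangle mark (0.70), the other knob is at off (under 0.12 rad); pot and lid at rest (horizontal distance between lid and pot below 0.006 m and z of lid in the frame of pot between 0.074 and 0.083 m and angle between the z axis of lid and the z axis of pot, either way round below 0.06 rad and ((horizontal distance between pot and ring_left below 0.01 m and distance of pot from where it was at the start of the episode above 0.12 m and value of joint knob_left between 0.57 and 0.83 rad and value of joint knob_right below 0.12 rad) or (horizontal distance between pot and ring_right below 0.01 m and distance of pot from where it was at the start of the episode above 0.12 m and value of joint knob_right between 0.57 and 0.83 rad and value of joint knob_left below 0.12 rad)) and angle between pot's own z axis and vertical below 0.05 rad and z of pot in the frame of hotplate below 0.08 m and linear speed of each of pot, lid below 0.02 m/s); the robot touches nothing.
It fails at once if the pot is lifted more than 8 mm off the glass (z of pot in the frame of hotplate above 0.085 m).
It fails at once if the pot is tipped more than 0.2 rad (angle between pot's own z axis and vertical above 0.2 rad).
It fails at once if a bystander (timer, gauze roll, petri dish) is moved more than 30 mm (distance of any of bench_timer, gauze_roll, petri_dish from where it was at the start of the episode above 0.03 m).
It also fails if it takes over 72 s, if anything falls off the work surface, if the arm or the gripper's body presses on something with over 40 N, if the wrist force passes 120 N, or if a joint passes its speed limit or range.

ROBOT

A 7-joint arm with a two-finger parallel gripper is mounted at the origin on a cart in front of the work surface, level with it; the furniture and walls round the work are solid. World frame = base frame: x ahead of the robot, y to its left, z up, the work surface at z = 0. Lengths are in m, angles in rad, forces in N, time in s.
With the tool pointing down it reaches from about 0.4 to 0.85 m from the base axis. Payload 4.5 kg.
Tool frame: the origin (TCP) lies at the very end of the fingers, on their centre line; the grasp point (between the pads) lies 19 mm behind it; z points along the fingers, y is the line along which they close (so a half turn about z gives the same grasp; the last joint's range is limited). The gripper opens to 88 mm and grips with 3 to 60 N. Pads are 18 mm wide; open, the fingers measure 123 mm over their backs; the gripper's body (75 mm by 187 mm) begins 45 mm behind the grasp point.
Start: joints at [-1.216, 0.689, -0.195, 1.565, 0.157, 0.902, -0.215], TCP at [0.197, 0.593, 0.239] pointing down, gripper open.
Joint ranges: [-3.01, 3.01], [-0.46, 2.08], [-1.47, 1.51], [0.13, 2.56], [-1, 4.14], [0.04, 2.09], [-2.66, 2.66]. Speed limits (rad/s): [2.57, 2.57, 3.14, 3.14, 3.14, 3.14, 3.14].

INTERFACE

Orientations are given as a unit quaternion [x, y, z, w].
In Python, from plant import r gives the robot as it stands. The module is installed in compiled form; this text tells all that it offers.
- The arm moves only by the shell command python3 -m pendant 'ROWS' [FORCE]. ROWS is JSON, one flat list of numbers, 7 for each row, row after row: the opening, from 0 (shut) to 1 (fully open), then the shift along the tool's x, y, z scaled (see below), then the turn, a rotation vector about the tool's x, y, z scaled (see below). A call has 1 to 12 rows; each row is the pose to reach, as a shift and turn from the pose commanded when the call began, along the tool's axes at that moment; what a row does not reach only later rows make up. The controller multiplies each number of a shift by 0.15 m and each number of a turn by pi/2 rad. A row lasts 1/10 s, in which the tool goes at most 50 mm and 8.59 degrees, less where a joint would pass 70% of its speed; a pose out of reach is approached as far as the arm can. A call with a number of a shift or a turn outside -1 to 1 is refused whole. A call with a gripper value outside its range is refused whole. The fingers move at their own pace and stop on an object; FORCE is the grip in N (left out, the last holds). Time passes only in rows, so rows that repeat a pose let the fingers close. It gives the time, the measured TCP pose, the force, the opening and the grip force at its end, in the units of the state.
- r.get_state(): the state, without advancing time (a new reading comes with each control period).
- r.snapshot(name): name is "scene" or "top" or "wrist"; returns a dict with "img" (384x512x3 uint8, red, green, blue), "mtx" (3x3 intrinsics, pixels), "cam_to_world" (4x4, takes a point from camera to world coordinates). Camera axes: x right, y up, looking along -z (the intrinsics and any distortion apply to the point x, -y, -z); pixel columns grow to the right and rows downward; lengths in m; the calibration is good to about 2 mm. A picture is of the moment at which its call begins. There is no depth.
- r.finish_job(): hands the job in; it is judged then, once.
The state is a dict: "clock": time; "q": joint angles; "qd": joint speeds; "joint_torque": joint torques, N m; "tool_pos": TCP position; "eef_rot": TCP orientation; "contact_force": force on the tool from outside, world axes, zero at the start; "moment": the same for the moment, N m; "opening": opening from 0.0 (shut) to 1.0 (fully open); "finger_force": force on a finger pad.
Only numpy, scipy, OpenCV 4.12 (cv2) and the standard library are available. Lean on these libraries where they do the work, as an engineer would, in place of code of your own. Each camera call takes 0.05 s, during which the arm holds its last target. There are 200 camera calls.

## Working session

There is one attempt and no reset: what is moved stays moved. The work goes in short steps, Python scripts to look and compute and a shell command to move; the robot and the scene stay as the last step left them, time stands still between calls to the robot, and variables do not carry over. Pictures are saved under pics/ and viewed, at most 10 in all, crops included, and the job is handed in when it is done.

```bash
mkdir -p pics; python3 - <<'E'
from plant import r
import cv2,numpy as np
for n in("scene","top"):
    s=r.snapshot(n); cv2.imwrite(f"pics/{n}0.png",cv2.resize(s["img"][:,:,::-1],(800,600),interpolation=cv2.INTER_CUBIC)); np.savez(f"{n}0.npz",**s)
    print(n,s["mtx"].tolist(),np.round(s["cam_to_world"],3).tolist(),[k for k in s])
st=r.get_state();print({k:np.round(v,3).tolist() for k,v in st.items()})
E
```

```text
scene [[448.9473815898528, 0.0, 257.89593785484993], [0.0, 448.9473815898528, 191.34665662983883], [0.0, 0.0, 1.0]] [[0.759, 0.252, -0.6, -0.256], [-0.65, 0.317, -0.69, -0.924], [0.016, 0.914, 0.404, 0.607], [0.0, 0.0, 0.0, 1.0]] ['img', 'mtx', 'cam_to_world']
top [[363.84228255259416, 0.0, 257.9913620695094], [0.0, 363.84228255259416, 190.25973678824482], [0.0, 0.0, 1.0]] [[0.001, 0.98, -0.198, 0.329], [-1.0, -0.003, -0.017, -0.009], [-0.017, 0.198, 0.98, 1.135], [0.0, 0.0, 0.0, 1.0]] ['img', 'mtx', 'cam_to_world']
{'clock': 0.1, 'q': [-1.216, 0.69, -0.195, 1.566, 0.157, 0.903, -0.215], 'qd': [-0.001, -0.001, -0.001, -0.004, 0.0, 0.001, 0.0], 'joint_torque': [-0.004, -52.85, -1.272, -15.384, -0.053, 0.002, 0.0], 'tool_pos': [0.197, 0.593, 0.238], 'eef_rot': [0.16, 0.987, -0.001, -0.0], 'contact_force': [-0.17, 0.119, 0.577], 'moment': [0.001, 0.014, -0.029], 'finger_force': 0.0, 'opening': 1.0}
```

View pics/scene0.png

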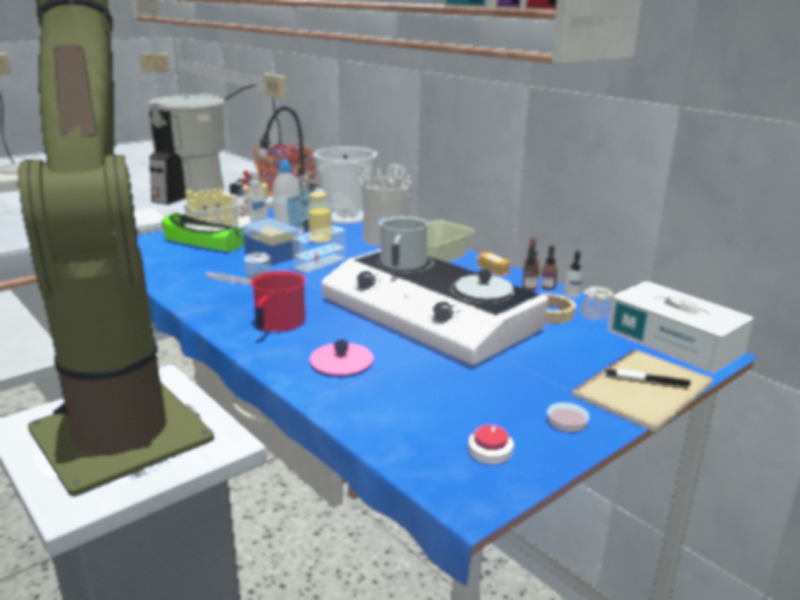

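View pics/top0.png

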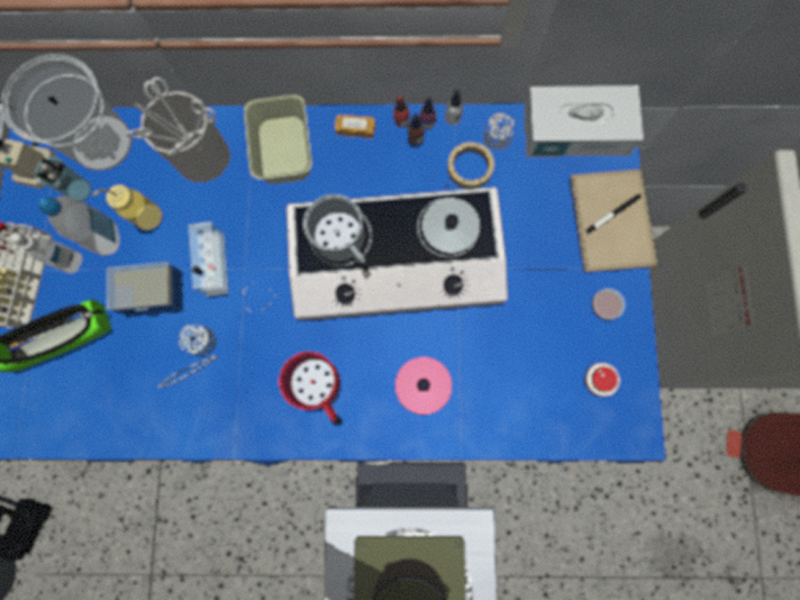

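The scene picture shows the steel pot on the left ring (scene 403,245) and the grey lid on the right ring (484,287). The pink lid (341,357) and the red pot (280,300) are look-alikes. In the top picture the pot is at (338,230), the grey lid at (449,225) and the knobs at (345,294) and (453,285). I'll confirm these in an enlarged crop.

```bash
python3 - <<'E'
import cv2,numpy as np
i=np.load("top0.npz")["img"][112:212,178:333,::-1]
cv2.imwrite("pics/crop1.png",cv2.resize(i,None,fx=5,fy=5,interpolation=cv2.INTER_CUBIC))
E
```

```text
(no output)
```

View pics/crop1.png

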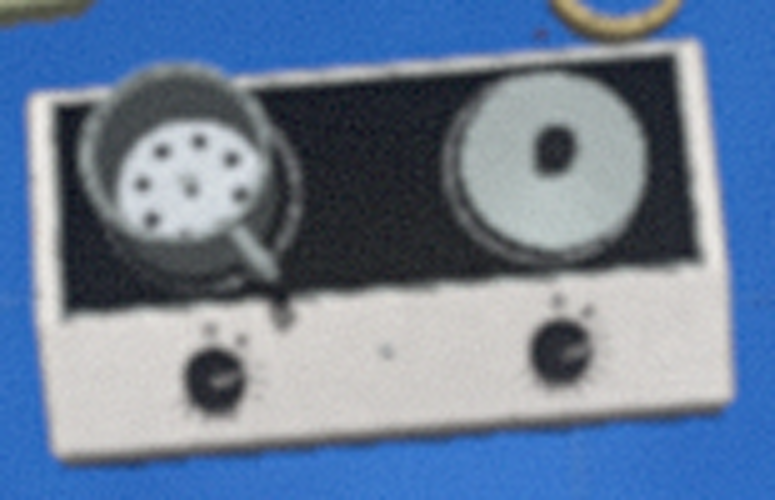

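The crop shows the pot's rim centre near (177,158) and its handle grip near (285,305). The grey lid's centre is near (554,160) with its knob at (556,150), and the knob tops are at (215,378) and (561,350). The grey lid fits the description, since the look-alike is pink. The steel pot fits too, since its look-alike is red.

```bash
cat > h.py <<'E'
import numpy as np
from scipy.spatial.transform import Rotation as R
from scipy.optimize import least_squares
def ray(s,u,v,z):
    M=s["cam_to_world"];K=s["mtx"]
    d=M[:3,:3]@np.array([(u-K[0,2])/K[0,0],-(v-K[1,2])/K[1,1],-1]);o=M[:3,3]
    return o+d*(z-o[2])/d[2]
def proj(s,p):
    M=s["cam_to_world"];K=s["mtx"];c=M[:3,:3].T@(np.asarray(p)-M[:3,3])
    return np.array([K[0,0]*c[0]/-c[2]+K[0,2],K[1,1]*-c[1]/-c[2]+K[1,2]])
def rel(st,p,ax=None):
    """shift in tool axes /0.15 m to world point p"""
    T=R.from_quat(st["eef_rot"]); return T.inv().apply(np.asarray(p)-st["tool_pos"])/0.15
def relrot(st,Rt):
    T=R.from_quat(st["eef_rot"]); return (T.inv()*Rt).as_rotvec()/(np.pi/2)
E
python3 - <<'E'
from h import *
s=np.load("top0.npz")
f=lambda x,y:(178+(x+.5)/5-.5,112+(y+.5)/5-.5)
obs=[((30,95),(.107,.21,.075)),((697,40),(.107,-.21,.075)),((215,378),(-.089,.105,.080)),((561,350),(-.089,-.105,.080)),((57,460),(-.118,.21,.02)),((733,402),(-.118,-.21,.02))]
def hp(p,q): c,n=np.cos(p[2]),np.sin(p[2]); return np.array([p[0]+c*q[0]-n*q[1],p[1]+n*q[0]+c*q[1],q[2]])
w=[.5,.5,1,1,.3,.3]
fn=lambda p:np.concatenate([w[i]*(proj(s,hp(p,q))-f(*o)) for i,(o,q) in enumerate(obs)])
r=least_squares(fn,[.6,0,0]);p=r.x;print("hp",p.round(4),r.fun.round(2))
for n,q in dict(rl=(.03,.105,.077),rr=(.03,-.105,.077),kl=(-.086,.105,.072),kr=(-.086,-.105,.072)).items():
    W=hp(p,q);print(n,W.round(4),((proj(s,W)-[178,112]+.5)*5).round())
print("rim",ray(s,*f(177,158),.165).round(4),"grip",ray(s,*f(285,300),.147).round(4))
print("lid",ray(s,*f(554,160),.087).round(4),ray(s,*f(556,150),.117).round(4))
E
```

```text
hp [0.6469 0.0252 0.0814] [-0.55 -0.83  0.5  -0.95 -0.63  0.5   0.67  0.26  0.07 -0.03 -0.17  0.11]
rl [0.6682 0.1323 0.077 ] [201. 191.]
rr [ 0.6853 -0.077   0.077 ] [545. 163.]
kl [0.5526 0.1229 0.072 ] [214. 379.]
kr [ 0.5697 -0.0864  0.072 ] [563. 350.]
rim [0.6592 0.1343 0.165 ] grip [0.5816 0.0742 0.147 ]
lid [ 0.6833 -0.0819  0.087 ] [ 0.6793 -0.0811  0.117 ]
```

```bash

python3 -m pendant '[1,-1,-0.82,-0.4,0,0,-0.255, 1,-1,-0.82,-0.4,0,0,-0.255, 1,-1,-0.82,-0.4,0,0,-0.255, 1,-1,-0.82,-0.4,0,0,-0.255, 1,-1,-0.82,-0.4,0,0,-0.255]'
python3 -m pendant '[1,-0.46,-0.89,0,0,0,0, 1,-0.46,-0.89,0,0,0,0, 1,-0.46,-0.89,0,0,0,0, 1,-0.46,-0.89,0,0,0,0]'
python3 -m pendant '[1,-0.46,-0.89,0,0,0,0, 1,-0.46,-0.89,0,0,0,0, 1,-0.46,-0.89,0,0,0,0, 1,-0.46,-0.89,0,0,0,0]'
python3 -m pendant '[1,-0.46,-0.89,0,0,0,0, 1,-0.46,-0.89,0,0,0,0, 1,-0.46,-0.89,0,0,0,0, 1,-0.46,-0.89,0,0,0,0]'
python3 -m pendant '[1,-0.46,-0.89,0,0,0,0, 1,-0.46,-0.89,0,0,0,0, 1,-0.46,-0.89,0,0,0,0, 1,-0.46,-0.89,0,0,0,0, 1,-0.46,-0.89,0,0,0,0]'
python3 - <<'E'
from plant import r
import cv2,numpy as np
s=r.snapshot("wrist"); cv2.imwrite("pics/w1.png",cv2.resize(s["img"][:,:,::-1],(800,600),interpolation=cv2.INTER_CUBIC)); np.savez("w1.npz",**s)
print(np.round(s["cam_to_world"],3).tolist(),s["mtx"].tolist());st=r.get_state();print(st["tool_pos"],st["eef_rot"],st["q"])
E
```

```text
clock: 0.6
tool_pos: [0.306, 0.4231, 0.2998]
eef_rot: [-0.035, 0.999, -0.002, 0.002]
contact_force: [0.2, 0.2, 0.9]
opening: 0.999
finger_force: 0.0
clock: 1.0
tool_pos: [0.384, 0.2943, 0.2979]
eef_rot: [-0.034, 0.999, -0.003, 0.0]
contact_force: [0.3, 1.2, -0.1]
opening: 0.998
finger_force: 0.0
clock: 1.4
tool_pos: [0.4628, 0.167, 0.2979]
eef_rot: [-0.034, 0.999, -0.002, 0.0]
contact_force: [-0.1, -0.1, -1.2]
opening: 1.001
finger_force: 0.0
clock: 1.8
tool_pos: [0.5419, 0.0395, 0.2978]
eef_rot: [-0.034, 0.999, -0.002, 0.0]
contact_force: [-0.8, -0.4, -0.3]
opening: 0.999
finger_force: 0.0
clock: 2.3
tool_pos: [0.6184, -0.0804, 0.2978]
eef_rot: [-0.039, 0.999, 0.001, -0.001]
contact_force: [0.4, 1.0, 0.4]
opening: 0.998
finger_force: 0.0
[[-0.078, -0.956, -0.284, 0.545], [0.997, -0.075, -0.024, -0.087], [0.001, -0.285, 0.959, 0.444], [0.0, 0.0, 0.0, 1.0]] [[304.8803097843017, 0.0, 256.74421915639084], [0.0, 304.8803097843017, 190.98694351495624], [0.0, 0.0, 1.0]]
[ 0.61800599 -0.07869065  0.29808122] [-4.07431491e-02  9.99168914e-01  1.06215880e-03 -5.90741751e-04] [ 0.23126488  0.63544973 -0.32311638  1.49029549  0.2162545   1.05244557
  1.51168642]
```

View pics/w1.png

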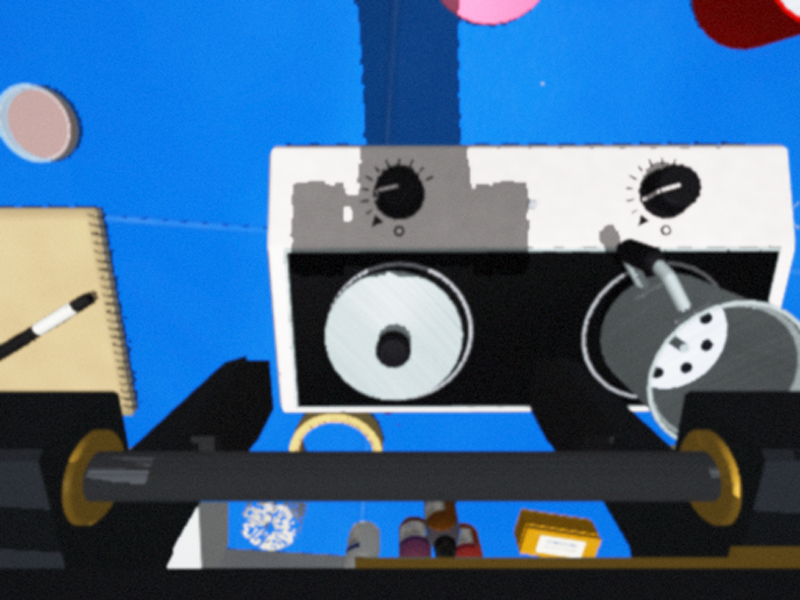

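The wrist picture shows the lid's flange centred at (395,337), with its knob at (393,346). The knob tops are at (400,190) for the right knob and (670,190) for the left one. The pot's handle grip is near (632,250). Both pointers stand near 1.3 rad. I'll refine the poses from this picture.

```bash
python3 - <<'E'
from h import *
s=np.load("w1.npz");t=np.load("top0.npz")
g=lambda x,y:((x+.5)*.64-.5,(y+.5)*.64-.5)
f=lambda x,y:(178+(x+.5)/5-.5,112+(y+.5)/5-.5)
def hp(p,q): c,n=np.cos(p[2]),np.sin(p[2]); return np.array([p[0]+c*q[0]-n*q[1],p[1]+n*q[0]+c*q[1],q[2]])
A=[((282,411),(.107,-.21,.075)),((399,190),(-.089,-.105,.080)),((670,190),(-.089,.105,.080)),((271,147),(-.116,-.21,.044)),((787,147),(-.116,.21,.044))]
fn=lambda p:np.concatenate([proj(s,hp(p,q))-g(*o) for o,q in A])
r=least_squares(fn,[.65,0.02,0.08]);p=r.x;print("hp wrist",p.round(4),r.fun.round(1))
B=[((30,95),(.107,.21,.075)),((697,40),(.107,-.21,.075)),((215,378),(-.089,.105,.080)),((561,350),(-.089,-.105,.080))]
fb=lambda p:np.r_[fn(p),np.concatenate([proj(t,hp(p,q))-f(*o) for o,q in B])]
r=least_squares(fb,[.65,0.02,0.08]);p=r.x;print("hp both",p.round(4),r.fun.round(1))
for n,q in dict(rl=(.03,.105,.077),rr=(.03,-.105,.077),kl=(-.086,.105,.072),kr=(-.086,-.105,.072)).items(): print(n,hp(p,q).round(4))
print("lid",ray(s,*g(395.5,336.5),.087).round(4),"knob",ray(s,*g(393,347),.119).round(4))
for z in(.077+.07,): print("handle top",ray(s,*g(632,250),z).round(4))
E
```

```text
hp wrist [0.6469 0.0238 0.077 ] [-3.3  3.6 -1.3 -2.2  5.5 -1.9 -3.1  1.4  1.8  1.9]
hp both [0.6466 0.024  0.0779] [-3.1  3.6 -1.2 -2.3  5.6 -2.2 -3.   1.4  1.9  1.6 -0.6 -1.8  1.5 -1.6
 -0.3  0.5  1.   0.5]
rl [0.6684 0.131  0.077 ]
rr [ 0.6847 -0.0784  0.077 ]
kl [0.5527 0.122  0.072 ]
kr [ 0.5691 -0.0874  0.072 ]
lid [ 0.6826 -0.08    0.087 ] knob [ 0.6786 -0.0818  0.119 ]
handle top [0.5896 0.0634 0.147 ]
```

```bash
cat >> h.py <<'E'
HP=np.array([.6466,.024,.078])
def hpw(q,p=None):
    p=HP if p is None else p
    c,n=np.cos(p[2]),np.sin(p[2]); return np.array([p[0]+c*q[0]-n*q[1],p[1]+n*q[0]+c*q[1],q[2]])
def knobR(a):
    "tool orientation on knob; a = turn about tool z"
    z=np.array([np.sin(np.radians(22)),0,-np.cos(np.radians(22))]);y=np.array([0,1,0]);x=np.cross(y,z)
    return R.from_euler('z',HP[2])*R.from_matrix(np.c_[x,y,z])*R.from_euler('z',a)
def knobP(side,out):
    d=out-.015;return hpw((-.086-d*np.sin(np.radians(22)),.105*side,.072+d*np.cos(np.radians(22))))
def go(st,P,Rt): print("shift",rel(st,P).round(3),"turn",relrot(st,Rt).round(3))
E
python3 - <<'E'
from h import *
from plant import r
st=r.get_state()
go(st,knobP(-1,.07),knobR(.35)); go(st,knobP(-1,.009),knobR(.35))
print(knobP(-1,.07),knobP(-1,.009))
E
```

```text
shift [ 0.466 -0.033  1.168] turn [-0.041 -0.243  0.222]
shift [ 0.313 -0.035  1.545] turn [-0.041 -0.243  0.222]
[ 0.54850246 -0.08898739  0.12299511] [ 0.57128398 -0.08720681  0.0664369 ]
```

```bash

python3 -m pendant '[1,0.47,-0.03,1,-0.041,-0.243,0.222, 1,0.47,-0.03,1,-0.041,-0.243,0.222, 1,0.47,-0.03,1,-0.041,-0.243,0.222, 1,0.47,-0.03,1,-0.041,-0.243,0.222, 1,0.47,-0.03,1,-0.041,-0.243,0.222, 1,0.47,-0.03,1,-0.041,-0.243,0.222]'
python3 - <<'E'
from plant import r
from h import *
import cv2
s=r.snapshot("wrist"); cv2.imwrite("pics/w2.png",cv2.resize(s["img"][:,:,::-1],(800,600),interpolation=cv2.INTER_CUBIC)); np.savez("w2.npz",**s)
st=r.get_state();print(st["q"]);go(st,knobP(-1,.009),knobR(.35))
for q in [knobP(-1,.0235),knobP(-1,.008)]: print(((proj(s,q)+.5)/.64).round())
E
```

```text
clock: 2.95
tool_pos: [0.535, -0.0943, 0.1539]
eef_rot: [0.101, 0.988, 0.016, 0.114]
contact_force: [-0.5, 0.6, -0.3]
opening: 1.003
finger_force: 0.0
[ 0.30742686  0.66874162 -0.31198896  2.10837595  0.82089058  0.22842716
  0.65854774]
shift [-0.1    0.072  0.619] turn [-0.037 -0.092  0.044]
[419. 334.]
[420. 327.]
```

View pics/w2.png

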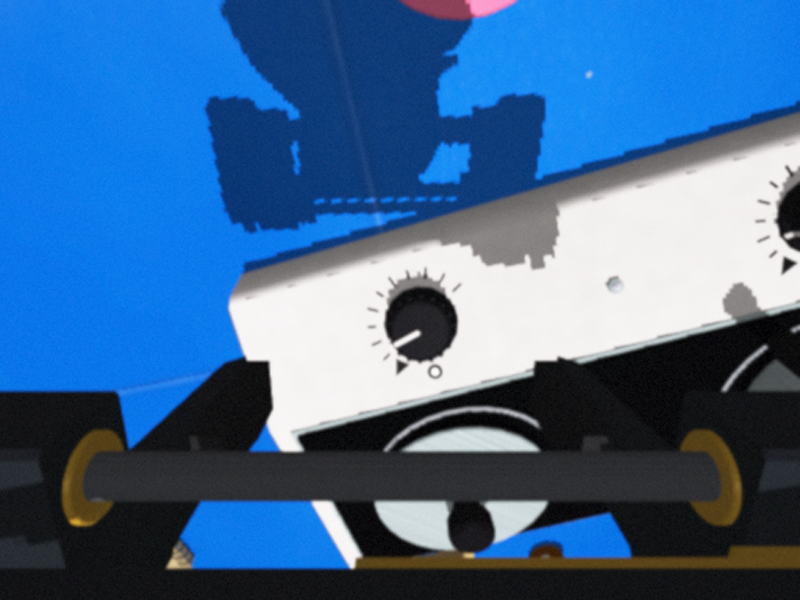

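The picture shows the right knob's skirt at (421,325), with its top predicted at (419,334), so the pose agrees. The pointer runs from the centre towards (392,347), which is about 1.40 rad against the open circle at (435,371). The triangle is at (401,367).

```bash

python3 -m pendant '[1,-0.05,0.04,0.2,-0.037,-0.092,0.044, 1,-0.1,0.07,0.35,-0.037,-0.092,0.044, 1,-0.1,0.07,0.35,-0.037,-0.092,0.044, 1,-0.1,0.07,0.35,-0.037,-0.092,0.044]'
python3 - <<'E'
from plant import r
from h import *
st=r.get_state();print(st["q"]);go(st,knobP(-1,.009),knobR(.35))
E
```

```text
clock: 3.4
tool_pos: [0.546, -0.0985, 0.1115]
eef_rot: [0.12, 0.982, 0.015, 0.146]
contact_force: [-0.7, -0.6, -0.0]
opening: 0.998
finger_force: 0.0
[ 0.4553986   0.79719864 -0.56184829  2.15378334  1.68067215  0.37021365
 -0.20164972]
shift [-0.053  0.093  0.336] turn [-0.036 -0.049  0.022]
```

```bash

python3 -m pendant '[1,-0.05,0.09,0.05,-0.036,-0.049,0.022, 1,-0.05,0.09,0.05,-0.036,-0.049,0.022, 1,-0.05,0.09,0.05,-0.036,-0.049,0.022, 1,-0.05,0.09,0.05,-0.036,-0.049,0.022]'
python3 - <<'E'
from plant import r
from h import *
st=r.get_state();print(st["q"]);go(st,knobP(-1,.009),knobR(.35))
E
```

```text
clock: 3.8
tool_pos: [0.5577, -0.0887, 0.1076]
eef_rot: [0.133, 0.973, 0.039, 0.186]
contact_force: [0.4, 0.5, -0.2]
opening: 0.997
finger_force: 0.0
[ 0.53499016  0.85195243 -0.69197219  2.19706472  1.97777104  0.46441825
 -0.49661985]
shift [ 0.018 -0.002  0.288] turn [-0.002 -0.001  0.   ]
```

Aligned over the knob. Now I'll descend and grip.

```bash

python3 -m pendant '[1,0.02,0,0.15,0,0,0, 1,0.02,0,0.28,0,0,0, 1,0.02,0,0.29,0,0,0, 0.3,0.02,0,0.29,0,0,0, 0.3,0.02,0,0.29,0,0,0, 0,0.02,0,0.29,0,0,0, 0,0.02,0,0.29,0,0,0, 0,0.02,0,0.29,0,0,0, 0,0.02,0,0.29,0,0,0]' 30
python3 - <<'E'
from plant import r
from h import *
st=r.get_state();print(st["q"],st["opening"]*88);go(st,knobP(-1,.009),knobR(.35))
E
```

```text
clock: 4.7
tool_pos: [0.5714, -0.088, 0.0661]
eef_rot: [0.134, 0.973, 0.039, 0.187]
contact_force: [0.2, 0.6, 0.6]
opening: 0.479
finger_force: 0.0
[ 0.53721198  0.95867453 -0.71435074  2.1708608   2.0686124   0.54109298
 -0.54938197] 42.14074766690569
shift [ 0.002  0.005 -0.002] turn [-0.003  0.    -0.001]
```

```bash

python3 -m pendant '[0,0,0,0,0,0,0, 0,0,0,0,0,0,0, 0,0,0,0,0,0,0, 0,0,0,0,0,0,0]'
python3 -m pendant '[0,0,0,0,0,0,-0.1, 0,0,0,0,0,0,-0.2, 0,0,0,0,0,0,-0.3, 0,0,0,0,0,0,-0.4, 0,0,0,0,0,0,-0.446, 0,0,0,0,0,0,-0.446, 0,0,0,0,0,0,-0.446, 0,0,0,0,0,0,-0.446]'
python3 - <<'E'
from plant import r
from h import *
st=r.get_state();print(st["q"],st["opening"]*88,st["moment"]);go(st,knobP(-1,.009),knobR(-.35))
E
```

```text
clock: 5.1
tool_pos: [0.5718, -0.0865, 0.0662]
eef_rot: [0.133, 0.973, 0.04, 0.187]
contact_force: [2.1, 4.4, 0.9]
opening: 0.373
finger_force: 29.9
clock: 5.9
tool_pos: [0.5717, -0.0857, 0.0662]
eef_rot: [-0.209, 0.959, -0.026, 0.189]
contact_force: [1.8, 5.5, 0.9]
opening: 0.371
finger_force: 29.9
[ 0.42832122  0.90898667 -0.52536953  2.17622581  2.25738584  0.41393776
 -0.07145588] 32.65875866097798 [ 1.05479907 -0.00919442  0.38057992]
shift [ 0.006 -0.008 -0.003] turn [-0.    -0.     0.001]
```

```bash

python3 -m pendant '[1,0,0,0,0,0,0, 1,0,0,0,0,0,0, 1,0,0,0,0,0,0, 1,0,0,0,0,0,0, 1,0,0,-0.3,0,0,0, 1,0,0,-0.6,0,0,0, 1,0,0,-0.65,0,0,0]'
python3 - <<'E'
from plant import r
from h import *
import cv2
s=r.snapshot("wrist"); np.savez("w3.npz",**s)
c=proj(s,knobP(-1,.0235));print(c,proj(s,knobP(1,.0235)))
x,y=int(c[0])-80,int(c[1])-55
im=cv2.resize(s["img"][max(y,0):y+120,max(x,0):x+160,::-1],None,fx=5,fy=5,interpolation=cv2.INTER_CUBIC)
cv2.imwrite("pics/w3.png",im);print(x,y,im.shape)
E
```

```text
clock: 6.6
tool_pos: [0.5345, -0.0909, 0.1595]
eef_rot: [-0.208, 0.959, -0.029, 0.19]
contact_force: [0.8, -0.4, -0.1]
opening: 0.983
finger_force: 0.0
[258.94660583 196.25504764] [487.9334566  276.35247607]
178 141 (600, 800, 3)
```

View pics/w3.png

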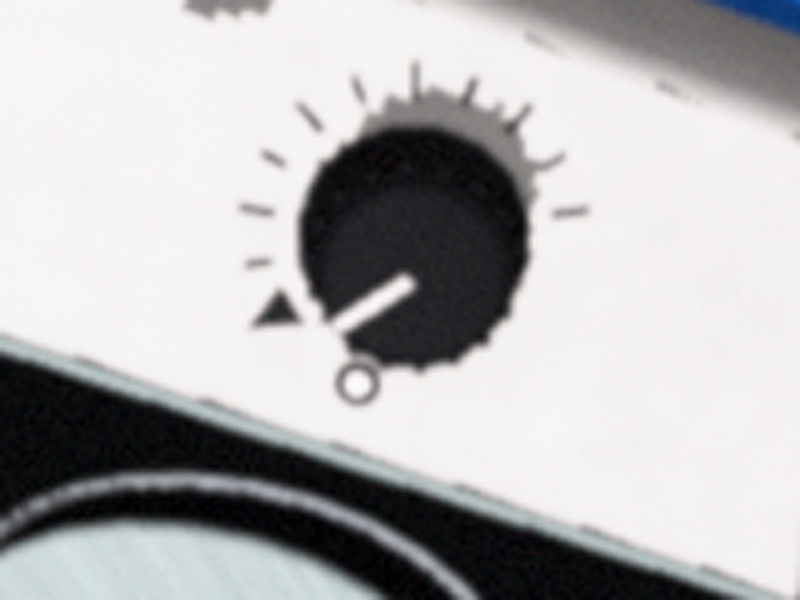

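The pointer runs from (412,278) to (335,328), close to the triangle at (278,310). I'll compute its angle.

```bash
python3 - <<'E'
from h import *
s=np.load("w3.npz");Rk=knobR(0)
def pl(px,out):
    u,v=178+(px[0]+.5)/5-.5,141+(px[1]+.5)/5-.5
    M=s["cam_to_world"];K=s["mtx"];d=M[:3,:3]@np.array([(u-K[0,2])/K[0,0],-(v-K[1,2])/K[1,1],-1]);o=M[:3,3]
    n=Rk.as_matrix()[:,2];p0=knobP(-1,out);P=o+d*(n@(p0-o))/(n@d)
    return Rk.inv().apply(P-p0)*1000
a,b=pl((412,278),.0235),pl((335,328),.0235);print(a,b)
ang=lambda v:np.arctan2(v[1],v[0])
f=lambda v:np.arctan2(-v[1],-v[0])  # tool x=-slope-up
print("ptr",f(b-a),"from axis",f(b))
t={n:pl(q,0) for n,q in dict(o=(357,383),tri=(278,310),t1=(258,264),t2=(256,209),t42=(570,211)).items()}
for n,v in t.items(): print(n,v.round(1),f(v))
c=(t["t1"]+t["t42"])/2;print("c",c,[f(v-c) for v in t.values()])
E
```

```text
[3.32439046e-01 7.72425863e-01 1.85948125e-14] [-1.18659495e+01 -7.95120845e+00  3.92942625e-14]
ptr 0.6208192024111693 from axis 0.5903662045949267
o [-28.6   1.    0. ] -0.03516967659365809
tri [-20.4 -16.8  -0. ] 0.6885607175838722
t1 [-13.5 -22.8  -0. ] 1.0356551657104949
t2 [ -4.2 -26.3   0. ] 1.4135628506372782
t42 [14.2 24.9  0. ] -2.08933524687437
c [ 3.58090165e-01  1.07110786e+00 -5.79689815e-15] [np.float64(0.0022924850524398384), np.float64(0.7105028307925866), np.float64(1.0442890478315279), np.float64(1.4068558892772136), np.float64(-2.097303605758265)]
```

The knob reads 0.62, which is inside the band but near its edge. I'll nudge it by +0.07.

```bash

python3 -m pendant '[1,0,0,0.3,0,0,0, 1,0,0,0.6,0,0,0, 0.3,0,0,0.65,0,0,0, 0,0,0,0.65,0,0,0, 0,0,0,0.65,0,0,0, 0,0,0,0.65,0,0,0, 0,0,0,0.65,0,0,0, 0,0,0,0.65,0,0,0, 0,0,0,0.65,0,0,0, 0,0,0,0.65,0,0,0, 0,0,0,0.65,0,0,0, 0,0,0,0.65,0,0,0]' 30
python3 -m pendant '[0,0,0,0,0,0,0.045, 0,0,0,0,0,0,0.045, 0,0,0,0,0,0,0.045, 1,0,0,0,0,0,0.045, 1,0,0,0,0,0,0.045, 1,0,0,0,0,0,0.045, 1,0,0,0,0,0,0.045, 1,0,0,-0.3,0,0,0.045, 1,0,0,-0.6,0,0,0.045, 1,0,0,-0.65,0,0,0.045, 1,0,0,-0.65,0,0,0.045]'
python3 - <<'E'
from plant import r
from h import *
st=r.get_state();print(st["q"])
Rd=R.from_euler('z',HP[2])*R.from_euler('x',np.pi)*R.from_euler('z',np.pi)
go(st,[.60,-.080,.25],Rd)
E
```

```text
clock: 7.85
tool_pos: [0.5709, -0.086, 0.0665]
eef_rot: [-0.209, 0.959, -0.026, 0.189]
contact_force: [-3.0, 2.5, 6.4]
opening: 0.371
finger_force: 30.2
clock: 8.95
tool_pos: [0.5355, -0.0909, 0.1578]
eef_rot: [-0.174, 0.966, -0.022, 0.19]
contact_force: [-0.4, -0.0, -1.2]
opening: 0.998
finger_force: 0.0
[ 0.40519253  0.67481676 -0.44041295  2.24017076  2.07794837  0.2371179
 -0.01675794]
shift [-0.619 -0.14  -0.407] turn [-0.038  0.243  0.175]
```

```bash

python3 -m pendant '[1,-0.4,0.4,-0.5,-0.038,0.243,0.175, 1,-0.8,0.6,-1,-0.038,0.243,0.175, 1,-0.9,0.6,-1,-0.038,0.243,0.175, 1,-0.9,0.6,-1,-0.038,0.243,0.175, 1,-0.9,0.6,-1,-0.038,0.243,0.175, 1,-0.9,0.6,-1,-0.038,0.243,0.175, 1,-0.9,0.6,-1,-0.038,0.243,0.175, 1,-0.9,0.6,-1,-0.038,0.243,0.175, 1,-0.9,0.6,-1,-0.038,0.243,0.175]'
python3 - <<'E'
from plant import r
from h import *
import cv2
s=r.snapshot("wrist"); cv2.imwrite("pics/w4.png",cv2.resize(s["img"][:,:,::-1],(800,600),interpolation=cv2.INTER_CUBIC)); np.savez("w4.npz",**s)
st=r.get_state();print(st["q"],st["tool_pos"],np.abs(st["qd"]).max())
Rd=R.from_euler('z',HP[2])*R.from_euler('x',np.pi)*R.from_euler('z',np.pi)
go(st,[.683,-.080,.16],Rd)
E
```

```text
clock: 9.85
tool_pos: [0.5684, 0.0376, 0.3342]
eef_rot: [-0.037, 0.999, 0.003, -0.002]
contact_force: [0.4, -0.4, -0.0]
opening: 1.004
finger_force: 0.0
[ 0.30799971  0.59794032 -0.80978793  1.57974321  0.4516003   1.15516589
  1.05800405] [0.56876629 0.04564333 0.33913747] 0.12022070468118956
shift [-0.684 -0.912  1.187] turn [0.007 0.003 0.004]
```

View pics/w4.png

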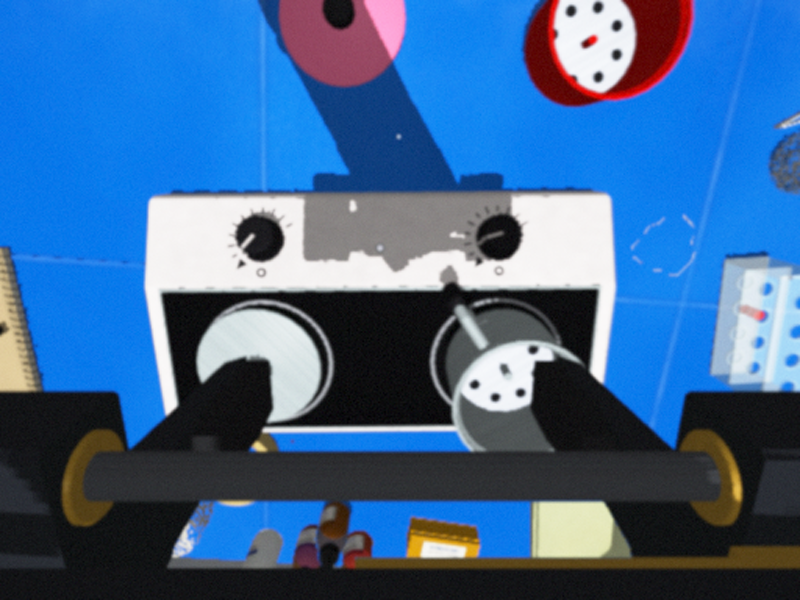

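The picture shows the pot's rim arc running (454,408), (480,360), (530,341), (580,358). The right knob's pointer is now aimed at its triangle (240,264). I'll fit the circles across all three views.

```bash
python3 - <<'E'
from h import *
W1,W4,T=[np.load(n) for n in("w1.npz","w4.npz","top0.npz")]
g=lambda x,y:((x+.5)*.64-.5,(y+.5)*.64-.5)
f=lambda x,y:(178+(x+.5)/5-.5,112+(y+.5)/5-.5)
rim=[(W4,g,[(454,408),(462,380),(480,360),(505,345),(530,341),(560,347),(580,358)]),
     (W1,g,[(648,385),(652,365),(680,325),(715,307),(745,300),(775,303),(796,318)]),
     (T,f,[(80,155),(90,110),(120,78),(170,62),(220,70),(255,95),(270,130)])]
lid=[(W1,g,[(324,336),(467,336),(395,271),(395,402),(345,290),(445,290)]),(W4,g,[(197,365),(258,303),(323,365),(215,320),(303,320)]),(T,f,[(460,160),(648,160),(554,70),(554,250)])]
for nm,d,z,r0 in(("rim",rim,.165,.053),("lid",lid,.087,.0555)):
    for sub in (d,d[:1],d[1:2],d[2:]):
        P=np.array([ray(s,*k(*q),z)[:2] for s,k,l in sub for q in l])
        o=least_squares(lambda c:np.hypot(*(P-c[:2]).T)-r0,P.mean(0))
        print(nm,o.x.round(4),"res mm",(o.fun*1000).round(1))
HP[1]=.025;print(hpw((.03,.105,.077)),hpw((.03,-.105,.077)))
print("handle",ray(W4,*g(455,295),.147),ray(W1,*g(632,250),.147))
E
```

```text
rim [0.6649 0.1364] res mm [-1.5 -1.5 -1.9 -0.7 -0.4  0.   1.6  0.3  0.5  0.9 -0.5  0.2  0.8 -0.7
 -0.3  0.  -0.6 -1.6 -0.4  1.9  1.9]
rim [0.6651 0.1382] res mm [ 0.3  0.3 -0.5  0.2 -0.1 -0.4  0.7]
rim [0.6648 0.1359] res mm [-0.2  0.1  0.5 -0.8  0.   0.9 -0.5]
rim [0.6645 0.1353] res mm [ 0.7  1.1  0.3 -1.2 -0.5  1.3  1. ]
lid [ 0.6827 -0.0801] res mm [ 1.6  1.8 -1.6  2.9 -0.5 -0.8  0.4  3.7  1.3  0.6  4.6 -0.7  2.9  2.5
  0.1]
lid [ 0.6844 -0.0799] res mm [1.7 1.9 0.1 1.1 0.7 0.5]
lid [ 0.6791 -0.0791] res mm [ 1.7  0.2  0.1 -1.2  1.2]
lid [ 0.6838 -0.0819] res mm [1.1 1.1 1.3 1.3]
[0.66832709 0.13201838 0.077     ] [ 0.68469048 -0.07734312  0.077     ]
handle [0.58740504 0.07907128 0.147     ] [0.58961367 0.06344508 0.147     ]
```

Next I'll go to the lid.

```bash

python3 -m pendant '[1,-0.3,-0.4,0.2,0,0,0, 1,-0.6,-0.8,0.5,0,0,0, 1,-0.68,-0.91,1,0.007,0.003,0.004, 1,-0.68,-0.91,1,0.007,0.003,0.004, 1,-0.68,-0.91,1,0.007,0.003,0.004, 1,-0.68,-0.91,1,0.007,0.003,0.004, 1,-0.68,-0.91,1,0.007,0.003,0.004, 1,-0.68,-0.91,1,0.007,0.003,0.004]'
python3 - <<'E'
from plant import r
from h import *
import cv2
s=r.snapshot("wrist"); cv2.imwrite("pics/w5.png",cv2.resize(s["img"][:,:,::-1],(800,600),interpolation=cv2.INTER_CUBIC)); np.savez("w5.npz",**s)
st=r.get_state();print(st["q"],st["tool_pos"],np.abs(st["qd"]).max())
Rd=R.from_euler('z',HP[2])*R.from_euler('x',np.pi)*R.from_euler('z',np.pi)
go(st,[.682,-.080,.101],Rd)
E
```

```text
clock: 10.7
tool_pos: [0.6791, -0.0891, 0.185]
eef_rot: [-0.037, 0.999, -0.004, -0.002]
contact_force: [-1.0, 0.2, 0.3]
opening: 0.997
finger_force: 0.0
[ 0.38817261  0.90722426 -0.69390345  1.39638585  0.62260048  1.06597652
  1.22246406] [ 0.67924121 -0.08916203  0.1855222 ] 0.009933869317071367
shift [-0.025  0.064  0.563] turn [-0.005 -0.003 -0.003]
```

```bash

python3 -m pendant '[1,-0.02,0.06,0.25,0,0,0, 1,-0.02,0.06,0.5,0,0,0, 1,-0.02,0.06,0.56,0,0,0, 0.2,-0.02,0.06,0.56,0,0,0, 0.1,-0.02,0.06,0.56,0,0,0, 0.1,-0.02,0.06,0.56,0,0,0, 0.1,-0.02,0.06,0.56,0,0,0, 0.1,-0.02,0.06,0.56,0,0,0, 0.1,-0.02,0.06,0.56,0,0,0, 0.1,-0.02,0.06,0.56,0,0,0, 0.1,-0.02,0.06,0.56,0,0,0]' 5
python3 -m pendant '[0.1,0,0,0,0,0,0, 0.1,0,0,0,0,0,0, 0.1,0,0,0,0,0,0]'
python3 -c "
from plant import r;from h import *
st=r.get_state();print(st['tool_pos'],st['opening']*88,R.from_quat(st['eef_rot']).as_matrix().round(3))"
```

```text
clock: 11.85
tool_pos: [0.6806, -0.0826, 0.0996]
eef_rot: [-0.036, 0.999, -0.004, -0.003]
contact_force: [0.0, 1.7, 0.1]
opening: 0.296
finger_force: 0.9
clock: 12.15
tool_pos: [0.6806, -0.0826, 0.0996]
eef_rot: [-0.036, 0.999, -0.004, -0.003]
contact_force: [-1.0, 0.6, 0.4]
opening: 0.292
finger_force: 5.0
[ 0.68061588 -0.08260011  0.09964071] 25.720687059195527 [[-0.997 -0.072 -0.006]
 [-0.072  0.997 -0.009]
 [ 0.007 -0.009 -1.   ]]
```

```bash

python3 -m pendant '[0.7,0,0,0,0,0,0, 0.7,0,0,0,0,0,0, 0.7,0,0,0,0,0,0, 0.7,0,0,0,0,0,-0.3, 0.7,0,0,0,0,0,-0.6, 0.7,0,0,0,0,0,-0.9, 0.7,0,0,0,0,0,-1, 0.7,0,0,0,0,0,-1, 0.7,0,0,0,0,0,-1, 0.7,0,0,0,0,0,-1, 0.7,0,0,0,0,0,-1, 0.7,0,0,0,0,0,-1]'
python3 -m pendant '[0.7,0,0,0,0,0,-0.11, 0.7,0,0,0,0,0,-0.11, 0.1,0,0,0,0,0,-0.11, 0.1,0,0,0,0,0,-0.11, 0.1,0,0,0,0,0,-0.11, 0.1,0,0,0,0,0,-0.11, 0.1,0,0,0,0,0,-0.11, 0.1,0,0,0,0,0,-0.11]' 5
python3 -c "
from plant import r;from h import *
st=r.get_state();print(st['q'],st['tool_pos'],st['opening']*88,R.from_quat(st['eef_rot']).as_matrix().round(3))"
```

```text
clock: 13.35
tool_pos: [0.6806, -0.0829, 0.0996]
eef_rot: [-0.655, 0.756, -0.002, -0.005]
contact_force: [-0.9, -0.9, 0.4]
opening: 0.699
finger_force: 0.0
clock: 14.15
tool_pos: [0.6808, -0.0826, 0.0998]
eef_rot: [0.715, -0.699, 0.001, 0.005]
contact_force: [1.0, 0.3, -1.1]
opening: 0.292
finger_force: 5.0
[ 0.48126036  1.10392165 -0.95904283  1.43971836  0.96305773  1.11462229
  2.5043937 ] [ 0.68082095 -0.08263089  0.09975396] 25.732232588603036 [[ 0.024 -1.    -0.006]
 [-1.    -0.023 -0.009]
 [ 0.009  0.006 -1.   ]]
```

```bash

python3 -m pendant '[0,0,0,0,0,0,0, 0,0,0,0,0,0,0, 0,0,0,-0.2,0,0,0, 0,0,0,-0.5,0,0,0, 0,0,0,-0.8,0,0,0, 0,-0.2,0,-0.8,0,0,0.1, 0,-0.45,0,-0.8,0,0,0.2, 0,-0.7,0,-0.8,0,0,0.25, 0,-0.8,0,-0.8,0,0,0.25, 0,-0.8,0,-0.8,0,0,0.25]' 25
python3 -c "
from plant import r;from h import *
st=r.get_state();print(st['q'],st['tool_pos'],st['opening']*88,st['contact_force'])
v=R.from_quat(st['eef_rot']).as_matrix();y=np.arctan2(v[1,0],v[0,0]);print(y)
Rd=R.from_euler('z',y)*R.from_euler('x',np.pi)
go(st,[.6648,.1362,.205],Rd)"
```

```text
clock: 15.15
tool_pos: [0.6777, 0.0418, 0.2187]
eef_rot: [-0.568, 0.823, -0.001, -0.005]
contact_force: [0.0, -0.0, -1.2]
opening: 0.285
finger_force: 25.0
[ 0.29727631  0.93766851 -0.95528476  1.37538929  0.77774106  1.23229612
  2.05596636] [0.67772092 0.04182952 0.21867059] 25.093578374463426 [ 0.03489713 -0.03941869 -1.1574195 ]
-1.9328151042591464
shift [-0.559  0.303  0.087] turn [ 0.002 -0.006 -0.   ]
```

```bash

python3 -m pendant '[0,-0.25,0.14,0,0,0,0, 0,-0.5,0.27,0,0.002,-0.006,0, 0,-0.559,0.303,0.07,0.002,-0.006,0, 0,-0.559,0.303,0.087,0.002,-0.006,0, 0,-0.559,0.303,0.087,0.002,-0.006,0]'
python3 - <<'E'
from plant import r
from h import *
import cv2
st=r.get_state();v=R.from_quat(st['eef_rot']).as_matrix();y=np.arctan2(v[1,0],v[0,0])
print(st["tool_pos"]);go(st,[.6648,.1362,.187],R.from_euler('z',y)*R.from_euler('x',np.pi))
s=r.snapshot("wrist");t=r.snapshot("top");np.savez("w6.npz",**s);np.savez("t6.npz",**t)
a=cv2.resize(s["img"],(512,384));c=proj(t,[.665,.136,.17]).astype(int);print(c)
b=cv2.resize(t["img"][c[1]-30:c[1]+30,c[0]-22:c[0]+22],(282,384),interpolation=cv2.INTER_CUBIC)
cv2.imwrite("pics/w6.png",np.hstack([a,b])[:,:,::-1])
E
```

```text
clock: 15.65
tool_pos: [0.6668, 0.1291, 0.2034]
eef_rot: [-0.564, 0.826, -0.002, -0.002]
contact_force: [0.7, 0.1, -1.1]
opening: 0.282
finger_force: 25.0
[0.66680347 0.12914415 0.20335243]
shift [-0.04   0.03   0.109] turn [-0.001 -0.003  0.   ]
[212 140]
```

View pics/w6.png

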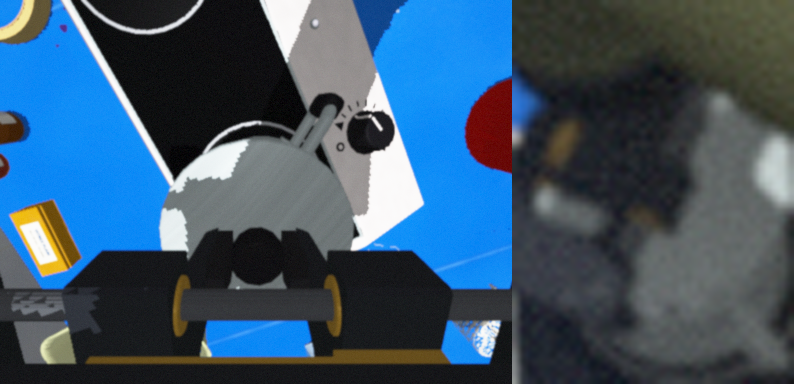

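The wrist picture shows the lid held over the pot, with the handle grip's top at (326,105). I'll check that the arm has settled.

```bash
python3 - <<'E'
from plant import r
from h import *
st=r.get_state();v=R.from_quat(st['eef_rot']).as_matrix();y=np.arctan2(v[1,0],v[0,0])
print(st["tool_pos"]);go(st,[.6648,.1362,.187],R.from_euler('z',y)*R.from_euler('x',np.pi))
s=np.load("w6.npz")
for z in(.145,.15): print(ray(s,326,103,z))
E
```

```text
[0.66722238 0.12935001 0.20420684]
shift [-0.037  0.032  0.115] turn [-0.001 -0.002  0.   ]
[0.59898984 0.07779187 0.145     ]
[0.59999865 0.07737553 0.15      ]
```

```bash

python3 -m pendant '[0,-0.037,0.032,0.05,0,-0.002,0, 0,-0.037,0.032,0.08,0,-0.002,0, 0,-0.037,0.032,0.08,0,-0.002,0]'
python3 -m pendant '[0,0,0,0.02,0,0,0, 0,0,0,0.04,0,0,0, 0,0,0,0.06,0,0,0, 0,0,0,0.06,0,0,0]'
python3 -c "
from plant import r
st=r.get_state();print(st['tool_pos'],st['contact_force'],st['moment'])"
```

```text
clock: 16.05
tool_pos: [0.6633, 0.1392, 0.1916]
eef_rot: [-0.566, 0.825, 0.0, 0.0]
contact_force: [-0.1, 0.1, -1.4]
opening: 0.28
finger_force: 25.0
clock: 16.45
tool_pos: [0.6639, 0.1391, 0.1833]
eef_rot: [-0.565, 0.825, -0.0, 0.001]
contact_force: [0.1, -1.6, -0.1]
opening: 0.284
finger_force: 25.0
[0.66387593 0.13911344 0.18332873] [ 0.12333318 -1.60838531 -0.10548778] [-0.15807996  0.06199197  0.05625815]
```

```bash

python3 -m pendant '[0,0.009,-0.003,0.01,0,0,0, 0,0.009,-0.003,0.02,0,0,0, 0,0.009,-0.003,0.03,0,0,0, 0,0.009,-0.003,0.03,0,0,0]'
python3 -c "
from plant import r
st=r.get_state();print(st['tool_pos'],st['contact_force'],st['moment'])"
```

```text
clock: 16.85
tool_pos: [0.664, 0.1385, 0.1798]
eef_rot: [-0.565, 0.825, 0.0, 0.001]
contact_force: [-0.4, -2.2, 3.2]
opening: 0.285
finger_force: 25.0
[0.6639939  0.13849435 0.17981124] [-0.42874003 -2.24414812  3.16881667] [-0.15776207  0.25316769  0.02325667]
```

```bash

python3 -m pendant '[0.4,0,0,0,0,0,0, 0.7,0,0,0,0,0,0, 0.7,0,0,0,0,0,0, 0.7,0,0,-0.2,0,0,0, 0.7,0,0,-0.42,0,0,0.08, 0.7,0,0,-0.42,0,0,0.15, 0.7,0,0,-0.42,0,0,0.292, 0.7,0,0,-0.42,0,0,0.292, 0.7,0,0,-0.42,0,0,0.292]'
python3 - <<'E'
from plant import r
from h import *
import cv2
st=r.get_state();y=np.arctan2(-.732*0-.682,-.732)
y=np.arctan2(-.682,-.732)
print(st["q"],st["tool_pos"]);go(st,[.5981,.0764,.200],R.from_euler('z',y)*R.from_euler('x',np.pi))
s=r.snapshot("wrist");np.savez("w7.npz",**s)
cv2.imwrite("pics/w7.png",cv2.resize(s["img"],(800,600),interpolation=cv2.INTER_CUBIC)[:,:,::-1])
E
```

```text
clock: 17.75
tool_pos: [0.6636, 0.1384, 0.2422]
eef_rot: [-0.363, 0.932, 0.0, 0.001]
contact_force: [0.2, 0.4, 0.6]
opening: 0.701
finger_force: 0.0
[ 0.12368328  0.87441946 -0.85816902  1.36608729  0.67228602  1.19991985
  1.51987831] [0.66355197 0.13842006 0.24223649]
shift [ 0.602 -0.009  0.28 ] turn [-0.     0.001 -0.004]
```

View pics/w7.png

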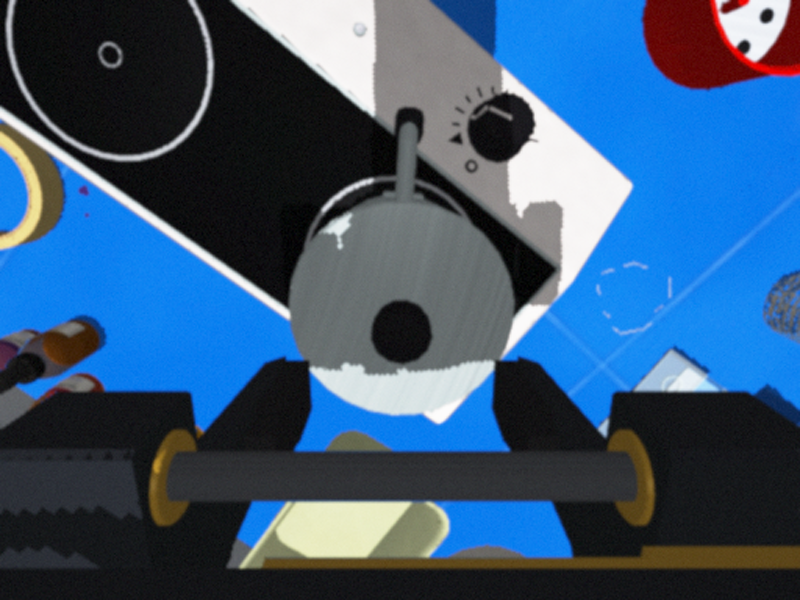

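The lid is seated at (401,306) with its knob at (401,332). The handle grip's top is at (409,118), and the target ring's centre mark is visible at (110,55).

```bash
python3 - <<'E'
from plant import r
from h import *
s=np.load("w7.npz");g=lambda x,y:((x+.5)*.64-.5,(y+.5)*.64-.5)
print("ring",ray(s,*g(110,55),.077))
H=ray(s,*g(409,118),.147);print("handle",H, "lidknob",ray(s,*g(401,331),.199))
P=np.array([ray(s,*g(*q),.167)[:2] for q in((290,297),(515,297),(401,413),(320,228),(480,228))])
o=least_squares(lambda c:np.hypot(*(P-c[:2]).T)-c[2],[*P.mean(0),.055]);print("lid",o.x,o.fun)
E
```

```text
ring [ 0.68377762 -0.0772495   0.077     ]
handle [0.59407822 0.07918835 0.147     ] lidknob [0.66158377 0.13610488 0.199     ]
lid [0.6630163  0.13788237 0.05530357] [-0.00061819  0.00012099  0.00016663  0.0007089  -0.00037832]
```

```bash
python3 -c "
from plant import r;from h import *
st=r.get_state();go(st,[.597,.0790,.114],R.from_euler('z',np.arctan2(-.664,-.748))*R.from_euler('x',np.pi))"
```

```text
shift [0.596 0.01  0.853] turn [-0.     0.001  0.012]
```

```bash

python3 -m pendant '[0.7,0.3,0.005,0,0,0,0.012, 0.7,0.596,0.01,0,0,0,0.012, 0.7,0.596,0.01,0.1,0,0,0.012, 0.7,0.596,0.01,0.35,0,0,0.012, 0.7,0.596,0.01,0.6,0,0,0.012, 0.7,0.596,0.01,0.8,0,0,0.012, 0.7,0.596,0.01,0.853,0,0,0.012, 0.7,0.596,0.01,0.853,0,0,0.012, 0.3,0.596,0.01,0.853,0,0,0.012, 0.3,0.596,0.01,0.853,0,0,0.012]'
python3 -c "
from plant import r;from h import *
st=r.get_state();print(st['tool_pos'],st['contact_force'])
go(st,[.597,.0790,.114],R.from_euler('z',np.arctan2(-.664,-.748))*R.from_euler('x',np.pi))"
```

```text
clock: 18.8
tool_pos: [0.5982, 0.0798, 0.1158]
eef_rot: [-0.354, 0.935, 0.0, 0.003]
contact_force: [0.9, 0.3, 0.5]
opening: 0.547
finger_force: 0.0
[0.59819916 0.07983162 0.11576385] [0.89293952 0.25984315 0.48777754]
shift [0.01  0.001 0.012] turn [-0.001  0.003 -0.001]
```

```bash

python3 -m pendant '[0.3,0,0,0,0,0,0, 0.25,0,0,0,0,0,0, 0.1,0,0,0,0,0,0, 0,0,0,0,0,0,0, 0,0,0,0,0,0,0, 0,0,0,0,0,0,0, 0,0,0,0,0,0,0, 0,0,0,0,0,0,0]' 6
python3 -m pendant '[0,0,0,0,0,0,0, 0,0,0,0,0,0,0, 0,0,0,0,0,0,0]' 25
python3 -c "
from plant import r;from h import *
st=r.get_state();print(st['tool_pos'],st['contact_force'],st['opening']*88)
M=R.from_quat(st['eef_rot']).as_matrix();print(M.round(3))
C=st['tool_pos']-M[:,0]*.087; print('pot if radial',C)
for f in (.25,.5,.75,1): print(f,(M.T@(f*(np.array([.6840,-.0773])-[.6635,.138])).tolist().__class__([*(f*(np.array([.6840,-.0773])-[.6635,.138])),0])/.15).round(3))"
```

```text
clock: 19.6
tool_pos: [0.5969, 0.0791, 0.1142]
eef_rot: [-0.354, 0.935, 0.0, 0.001]
contact_force: [-1.7, -0.5, 4.0]
opening: 0.163
finger_force: 6.0
clock: 19.9
tool_pos: [0.5973, 0.0788, 0.1142]
eef_rot: [-0.354, 0.935, 0.0, 0.001]
contact_force: [-0.2, -0.9, 3.4]
opening: 0.158
finger_force: 24.8
[0.5973174  0.07881961 0.1141784 ] [-0.21933893 -0.86177443  3.42796239] 13.946082177490496
[[-0.749 -0.662  0.002]
 [-0.662  0.749  0.001]
 [-0.002 -0.001 -1.   ]]
pot if radial [0.66249061 0.13645134 0.11436715]
0.25 [ 0.212 -0.291 -0.   ]
0.5 [ 0.424 -0.583 -0.001]
0.75 [ 0.636 -0.874 -0.001]
1 [ 8.480e-01 -1.166e+00 -1.000e-03]
```

```bash

python3 -m pendant '[0,0.02,-0.03,0,0,0,0, 0,0.06,-0.08,0,0,0,0, 0,0.1,-0.14,0,0,0,0]'
python3 -m pendant '[0,0.06,-0.085,0,0,0,0, 0,0.12,-0.17,0,0,0,0, 0,0.18,-0.25,0,0,0,0, 0,0.24,-0.33,0,0,0,0, 0,0.3,-0.415,0,0,0,0, 0,0.36,-0.5,0,0,0,0, 0,0.42,-0.58,0,0,0,0, 0,0.48,-0.66,0,0,0,0, 0,0.52,-0.71,0,0,0,0, 0,0.52,-0.71,0,0,0,0]'
python3 - <<'E'
from plant import r
from h import *
st=r.get_state();print(st["q"],st["tool_pos"],st["contact_force"],st["opening"]*88)
M=R.from_quat(st['eef_rot']).as_matrix();print((M.T@np.array([.5973+.0205-st["tool_pos"][0],.0788-.2153-st["tool_pos"][1],.1142-st["tool_pos"][2]])/.15).round(3))
E
```

```text
clock: 20.2
tool_pos: [0.5995, 0.0545, 0.1141]
eef_rot: [-0.355, 0.935, 0.002, 0.001]
contact_force: [-0.6, 4.3, 1.8]
opening: 0.157
finger_force: 25.0
clock: 21.2
tool_pos: [0.612, -0.0813, 0.114]
eef_rot: [-0.353, 0.936, -0.001, 0.0]
contact_force: [0.3, -0.5, 8.3]
opening: 0.151
finger_force: 25.0
[ 0.46982767  0.95222999 -0.78631975  1.67425445  0.84223132  0.88592181
  1.61960107] [ 0.61201062 -0.08130844  0.11398953] [ 0.30288693 -0.50993322  8.25262854] 13.295738514392141
[ 0.214 -0.302 -0.001]
```

```bash

python3 -m pendant '[0,0.06,-0.085,0,0,0,0, 0,0.12,-0.17,0,0,0,0, 0,0.17,-0.24,0,0,0,0, 0,0.2,-0.28,0,0,0,0, 0,0.214,-0.302,0,0,0,0, 0,0.214,-0.302,0,0,0,0, 0,0.214,-0.302,0,0,0,0]'
python3 - <<'E'
from plant import r
from h import *
import cv2
s=r.snapshot("top");np.savez("t8.npz",**s);w=r.snapshot("scene");np.savez("s8.npz",**w)
st=r.get_state();print(st["q"],st["tool_pos"],st["contact_force"],st["opening"]*88)
M=R.from_quat(st['eef_rot']).as_matrix();print(M.round(3)[:2])
E
```

```text
clock: 21.9
tool_pos: [0.6177, -0.1337, 0.114]
eef_rot: [-0.354, 0.935, -0.0, 0.001]
contact_force: [-0.4, 4.1, 5.7]
opening: 0.159
finger_force: 25.0
[ 0.54912517  0.97001186 -0.795796    1.62615339  0.83679757  0.91684451
  1.72846427] [ 0.61771266 -0.13370264  0.11397775] [-0.12974834  2.92585274  4.59569798] 13.73358815755392
[[-0.749 -0.663  0.001]
 [-0.663  0.749 -0.   ]]
```

```bash

python3 -m pendant '[0.3,0,0,0,0,0,0, 0.6,0,0,0,0,0,0, 0.7,0,0,0,0,0,0, 0.7,0,0,0,0,0,0, 0.7,0,0,-0.2,0,0,0, 0.7,0,0,-0.5,0,0,0, 0.7,0,0,-0.85,0,0,0, 0.7,-0.3,0,-0.85,0,0,0, 0.7,-0.6,0,-0.85,0,0,0, 0.7,-0.6,0,-0.85,0,0,0, 0.7,-0.6,0,-0.85,0,0,0]'
python3 - <<'E'
from plant import r
from h import *
import cv2
s=r.snapshot("wrist");np.savez("w8.npz",**s)
cv2.imwrite("pics/w8.png",cv2.resize(s["img"],(800,600),interpolation=cv2.INTER_CUBIC)[:,:,::-1])
st=r.get_state();print(st["tool_pos"])
E
```

```text
clock: 23.1
tool_pos: [0.685, -0.0728, 0.2409]
eef_rot: [-0.355, 0.935, 0.0, 0.0]
contact_force: [-0.5, -0.1, -0.1]
opening: 0.701
finger_force: 0.0
[ 0.68445521 -0.07448019  0.24077883]
```

View pics/w8.png

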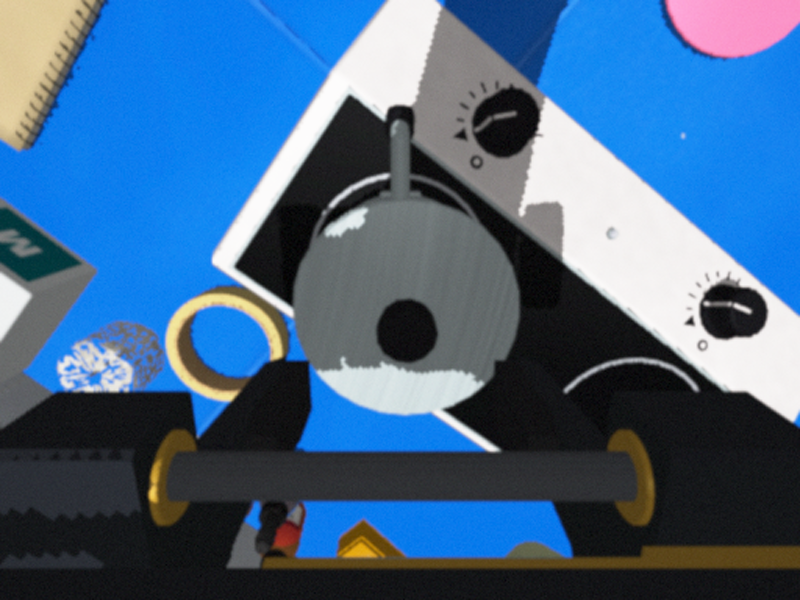

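The covered pot stands on the right ring, with the lid centred near (407,303) and still seated. The right knob's pointer crosses its top from (515,113) to (492,118), and its triangle is at (460,134). I'll compute both.

```bash
python3 - <<'E'
from plant import r
from h import *
s=np.load("w8.npz");g=lambda x,y:((x+.5)*.64-.5,(y+.5)*.64-.5)
P=np.array([ray(s,*g(*q),.167)[:2] for q in((294,302),(520,302),(407,414),(320,235),(488,226))])
o=least_squares(lambda c:np.hypot(*(P-c[:2]).T)-c[2],[*P.mean(0),.055]);print("lid",o.x,o.fun)
HP[1]=.025;Rk=knobR(0);K=s["mtx"];M=s["cam_to_world"]
def pl(px,out,side):
    u,v=g(*px);d=M[:3,:3]@np.array([(u-K[0,2])/K[0,0],-(v-K[1,2])/K[1,1],-1]);o=M[:3,3]
    n=Rk.as_matrix()[:,2];p0=knobP(side,out);return Rk.inv().apply(o+d*(n@(p0-o))/(n@d)-p0)*1000
f=lambda v:np.arctan2(-v[1],-v[0])
for q in((515,113),(492,118)): print("R top",pl(q,.0235,-1).round(1))
print("R tip",pl((476,130),.006,-1).round(1),f(pl((476,130),.006,-1)))
print("R ang",f(pl((492,118),.0235,-1)-pl((515,113),.0235,-1)))
print("tri",f(pl((460,134),0,-1)),"o",f(pl((476,161),0,-1)))
for q in((750,312),(733,303)): print("L top",pl(q,.0235,1).round(1))
print("L ang",f(pl((733,303),.0235,1)-pl((750,312),.0235,1)), "tip",f(pl((705,303),.006,1)))
c=g(503,120);import cv2
cr=s["img"][int(c[1])-25:int(c[1])+28,int(c[0])-30:int(c[0])+30].max(2)//26
E
```

```text
lid [ 0.68219467 -0.07159228  0.05533612] [-3.36590103e-04 -6.58115857e-04  3.69296514e-04  6.78421955e-05
  5.57567258e-04]
R top [ 0.4 -0.6  0. ]
R top [-11.8 -10.3   0. ]
R tip [-14.4 -12.2  -0. ] 0.7020002332243249
R ang 0.6718825777507875
tri 0.7419085358066022 o 0.0048125719281446626
L top [ 1.4  0.3 -0. ]
L top [ -1.7 -14.7  -0. ]
L ang 1.3671886650257057 tip 1.344821953986408
```

The right knob reads about 0.69, so it is done. The pot is about 6 mm short of the ring's centre, so I'll regrasp the handle and drag it the rest.

```bash

python3 -m pendant '[0.7,0.3,0,0,0,0,0, 0.7,0.6,0,0,0,0,0, 0.7,0.6,0,0.1,0,0,0, 0.7,0.6,0,0.4,0,0,0, 0.7,0.6,0,0.7,0,0,0, 0.7,0.6,0,0.85,0,0,0, 0.7,0.6,0,0.85,0,0,0, 0.3,0.6,0,0.85,0,0,0, 0.3,0.6,0,0.85,0,0,0, 0.2,0.6,0,0.85,0,0,0, 0,0.6,0,0.85,0,0,0]' 6
python3 -m pendant '[0,0,0,0,0,0,0, 0,0,0,0,0,0,0, 0,0,0,0,0,0,0, 0,0,0,0,0,0,0, 0,0,0,0,0,0,0]' 25
python3 -c "
from plant import r
st=r.get_state();print(st['tool_pos'],st['contact_force'],st['opening']*88)"
```

```text
clock: 24.25
tool_pos: [0.6185, -0.1333, 0.1151]
eef_rot: [-0.354, 0.935, -0.0, 0.002]
contact_force: [-0.3, -0.0, 0.8]
opening: 0.361
finger_force: 0.0
clock: 24.75
tool_pos: [0.6179, -0.1333, 0.1141]
eef_rot: [-0.354, 0.935, 0.0, 0.001]
contact_force: [-0.7, -0.8, 3.3]
opening: 0.156
finger_force: 25.0
[ 0.61793265 -0.13325071  0.11408417] [-0.70505654 -0.81327147  3.25362844] 13.721351043786749
```

```bash

python3 -m pendant '[0,0.01,-0.015,0,0,0,0, 0,0.02,-0.03,0,0,0,0, 0,0.028,-0.047,0,0,0,0, 0,0.028,-0.047,0,0,0,0, 0,0.028,-0.047,0,0,0,0, 0,0.028,-0.047,0,0,0,0]'
python3 -m pendant '[0.3,0,0,0,0,0,0, 0.6,0,0,0,0,0,0, 0.7,0,0,0,0,0,0, 0.7,0,0,0,0,0,0, 0.7,0,0,-0.2,0,0,0, 0.7,0,0,-0.5,0,0,0, 0.7,0,0,-0.85,0,0,0, 0.7,-0.3,0,-0.85,0,0,0, 0.7,-0.6,0,-0.85,0,0,0, 0.7,-0.6,0,-0.85,0,0,0, 0.7,-0.6,0,-0.85,0,0,0]'
python3 - <<'E'
from plant import r
from h import *
import cv2
s=r.snapshot("wrist");np.savez("w9.npz",**s)
# lid outline by fitting the projected flange to grey image edges: compare with w8 by the same method
for n in("w7.npz","w8.npz","w9.npz"):
    s=np.load(n);G=cv2.GaussianBlur(cv2.cvtColor(s["img"],6+1),(0,0),1).astype(float)
    gx,gy=cv2.Sobel(G,6,1,0),cv2.Sobel(G,6,0,1);E=np.minimum(np.hypot(gx,gy),120)
    a=np.radians(np.arange(0,360,2))
    c0={"w7.npz":(.663,.1379)}.get(n,(.683,-.075));best=(0,)
    T=s["cam_to_world"][:3,3]
    for dx in np.arange(-.008,.0081,.0005):
        for dy in np.arange(-.008,.0081,.0005):
            v=0
            for t in a:
                u=proj(s,[c0[0]+dx+.0555*np.cos(t),c0[1]+dy+.0555*np.sin(t),.167])
                if u[1]<228 or 200<u[0]<312 and u[1]<262: v+=E[int(round(u[1])),int(round(u[0]))]
            if v>best[0]: best=(v,c0[0]+dx,c0[1]+dy)
    print(n,best)
st=r.get_state();print(st["tool_pos"],st["q"])
E
```

```text
clock: 25.35
tool_pos: [0.6196, -0.1407, 0.1139]
eef_rot: [-0.355, 0.935, 0.001, 0.001]
contact_force: [-0.0, 5.9, 3.1]
opening: 0.155
finger_force: 25.1
clock: 26.45
tool_pos: [0.6866, -0.0809, 0.241]
eef_rot: [-0.355, 0.935, 0.0, 0.001]
contact_force: [-0.1, -0.2, -0.5]
opening: 0.702
finger_force: 0.0
w7.npz (np.float64(15066.62698393312), np.float64(0.6635000000000001), np.float64(0.1374))
w8.npz (np.float64(15857.367700559233), np.float64(0.6825000000000001), np.float64(-0.07299999999999998))
w9.npz (np.float64(15886.439671628083), np.float64(0.684), np.float64(-0.07949999999999999))
[ 0.6860487  -0.08260117  0.24083634] [ 0.44036578  0.89725724 -0.86543884  1.31818024  0.68362512  1.22944689
  1.83697119]
```

The pot is now within about 2 mm of the ring's centre. On to the left knob.

```bash
sed -i 's/HP=np.array(.*/HP=np.array([.6466,.025,.078])/' h.py; python3 - <<'E'
from plant import r
from h import *
st=r.get_state();go(st,knobP(1,.07),knobR(.62));go(st,[.56,.08,.24],knobR(.62))
E
```

```text
shift [-0.133  1.698  0.785] turn [ 0.003 -0.261  0.796]
shift [-0.089  1.369  0.005] turn [ 0.003 -0.261  0.796]
```

```bash

python3 -m pendant '[1,0,0.3,0,0,0,0, 1,0,0.6,0,0,0,0, 1,0,0.9,0,0,0,0.1, 1,-0.05,1,0,0,0,0.2, 1,-0.05,1,0,0,0,0.4, 1,-0.05,1,0,0,0,0.5, 1,-0.05,1,0,0,0,0.6, 1,-0.05,1,0,0,0,0.7, 1,-0.05,1,0,0,0,0.79, 1,-0.05,1,0,0,0,0.79, 1,-0.05,1,0,0,0,0.79]'
python3 -c "
from plant import r;from h import *
st=r.get_state();print(st['q'],st['tool_pos']);go(st,knobP(1,.07),knobR(.62))"
```

```text
clock: 27.6
tool_pos: [0.5921, 0.0331, 0.2415]
eef_rot: [0.259, 0.966, -0.0, 0.0]
contact_force: [1.3, -0.6, 0.1]
opening: 1.0
finger_force: 0.0
[ 0.18003613  0.6850925  -0.55354262  1.65215016  0.42972994  0.92771506
  0.51314921] [0.59209092 0.03306634 0.24149538]
shift [0.641 0.31  0.789] turn [-0.14  -0.2    0.012]
```

```bash

python3 -m pendant '[1,0.3,0.15,0.2,-0.05,-0.07,0, 1,0.6,0.3,0.4,-0.1,-0.15,0.01, 1,0.641,0.31,0.6,-0.14,-0.2,0.012, 1,0.641,0.31,0.7,-0.14,-0.2,0.012, 1,0.641,0.31,0.7,-0.14,-0.2,0.012, 1,0.641,0.31,0.7,-0.14,-0.2,0.012, 1,0.641,0.31,0.7,-0.14,-0.2,0.012, 1,0.641,0.31,0.7,-0.14,-0.2,0.012, 1,0.641,0.31,0.7,-0.14,-0.2,0.012]'
python3 -c "
from plant import r;from h import *
st=r.get_state();print(st['q'],st['tool_pos']);go(st,knobP(1,.04),knobR(.62));go(st,knobP(1,.009),knobR(.62))"
```

```text
clock: 28.5
tool_pos: [0.5308, 0.1224, 0.1359]
eef_rot: [0.26, 0.946, 0.067, 0.179]
contact_force: [-0.6, -0.7, -0.6]
opening: 1.001
finger_force: 0.0
[-0.07910361  0.72838191 -0.47263372  2.25564287  1.95364676  0.45227715
 -1.25970081] [0.53084041 0.12240667 0.13594408]
shift [ 0.015 -0.021  0.283] turn [ 0.002 -0.001  0.003]
shift [ 0.015 -0.022  0.49 ] turn [ 0.002 -0.001  0.003]
```

```bash

python3 -m pendant '[1,0.015,-0.022,0.2,0,0,0, 1,0.015,-0.022,0.4,0,0,0, 1,0.015,-0.022,0.49,0,0,0, 0.5,0.015,-0.022,0.49,0,0,0, 0.2,0.015,-0.022,0.49,0,0,0, 0,0.015,-0.022,0.49,0,0,0, 0,0.015,-0.022,0.49,0,0,0, 0,0.015,-0.022,0.49,0,0,0, 0,0.015,-0.022,0.49,0,0,0, 0,0.015,-0.022,0.49,0,0,0, 0,0.015,-0.022,0.49,0,0,0]' 30
python3 -m pendant '[0,0,0,0,0,0,-0.1, 0,0,0,0,0,0,-0.2, 0,0,0,0,0,0,-0.3, 0,0,0,0,0,0,-0.4, 0,0,0,0,0,0,-0.5, 0,0,0,0,0,0,-0.6, 0,0,0,0,0,0,-0.7, 0,0,0,0,0,0,-0.8, 0,0,0,0,0,0,-0.8, 0,0,0,0,0,0,-0.8]'
python3 -c "
from plant import r;from h import *
st=r.get_state();print(st['q'],st['moment'],st['contact_force']);go(st,knobP(1,.009),knobR(-.64))"
```

```text
clock: 29.6
tool_pos: [0.5555, 0.1222, 0.0667]
eef_rot: [0.261, 0.946, 0.065, 0.179]
contact_force: [-3.4, -3.0, 3.0]
opening: 0.371
finger_force: 30.1
clock: 30.6
tool_pos: [0.5552, 0.1247, 0.0667]
eef_rot: [-0.347, 0.918, -0.051, 0.183]
contact_force: [-3.4, 0.1, 0.8]
opening: 0.373
finger_force: 30.0
[-0.24525155  0.86224204 -0.18317839  2.22016813  2.48536728  0.3849292
 -0.52331226] [-0.17318736  0.78749988 -0.0545984 ] [-3.40318157  0.1094182   0.7630877 ]
shift [ 0.009 -0.006  0.   ] turn [0.003 0.001 0.002]
```

```bash

for i in 1 2 3; do python3 -m pendant '[0,0,0,0,0,0,-0.04, 0,0,0,0,0,0,-0.04]' | grep -v opening; python3 -c "
from plant import r;from h import *
st=r.get_state();print(R.from_quat(st['eef_rot']).inv().apply(st['moment']).round(2),(knobR(0).inv()*R.from_quat(st['eef_rot'])).as_rotvec().round(3))"; done
```

```text
clock: 30.8
tool_pos: [0.5552, 0.1247, 0.0667]
eef_rot: [-0.374, 0.908, -0.056, 0.182]
contact_force: [-3.7, -0.6, 1.8]
finger_force: 30.0
[-0.72  0.7   0.48] [-0.005 -0.    -0.703]
clock: 31.0
tool_pos: [0.5557, 0.1256, 0.0668]
eef_rot: [-0.403, 0.895, -0.062, 0.18]
contact_force: [-3.6, 3.3, 1.0]
finger_force: 30.0
[-1.16  0.22  0.52] [-0.006 -0.002 -0.766]
clock: 31.2
tool_pos: [0.5562, 0.1265, 0.067]
eef_rot: [-0.431, 0.882, -0.067, 0.179]
contact_force: [-3.0, 3.3, 1.5]
finger_force: 30.0
[-1.34 -0.24  0.54] [-0.006 -0.004 -0.83 ]
```

```bash

python3 -m pendant '[1,0,0,0,0,0,0, 1,0,0,0,0,0,0, 1,0,0,0,0,0,0, 1,0,0,0,0,0,0, 1,0,0,-0.3,0,0,0, 1,0,0,-0.6,0,0,0, 1,0,0,-0.65,0,0,0, 1,0,0,-0.65,0,0,0]'
cat > ptr.py <<'E'
from h import *
def ptr(s,side):
    "brightness along spokes on the knob's top plane, per pointer angle"
    Rk=knobR(0);im=s["img"].min(2).astype(float);out=[]
    A=np.arange(-.6,2.0,.05)
    for a in A:
        v=[]
        for rr in np.arange(.003,.0125,.001):
            u=proj(s,knobP(side,.0235)+Rk.apply([-rr*np.cos(a),-rr*np.sin(a),0]));v.append(im[int(round(u[1])),int(round(u[0]))])
        out.append(np.mean(v))
    out=np.array(out);w=np.clip(out-np.median(out)-15,0,None);return A[out.argmax()],(A*w).sum()/max(w.sum(),1e-9),out.max(),np.median(out)
E
python3 - <<'E'
from plant import r
from ptr import *
s=r.snapshot("wrist");np.savez("w10.npz",**s)
print("w3 check R (0.62)",ptr(np.load("w3.npz"),-1));print("w10 L",ptr(s,1));print("w10 R",ptr(s,-1) )
E
```

```text
clock: 32.0
tool_pos: [0.5205, 0.1211, 0.1589]
eef_rot: [-0.431, 0.882, -0.069, 0.18]
contact_force: [-0.2, -0.3, 0.8]
opening: 0.999
finger_force: 0.0
w3 check R (0.62) (np.float64(0.6500000000000011), np.float64(0.6832021884797453), np.float64(238.7), np.float64(43.7))
w10 L (np.float64(-0.04999999999999949), np.float64(-0.033931455230575475), np.float64(238.9), np.float64(37.25))
w10 R (np.float64(0.45000000000000095), np.float64(0.0), np.float64(42.9), np.float64(33.099999999999994))
```

```bash
python3 - <<'E'
from ptr import *
for n in("w4.npz","w8.npz","w9.npz"): print(n,ptr(np.load(n),-1))
from plant import r
print(r.get_state()["contact_force"]); print(r.finish_job())
E
```

```text
w4.npz (np.float64(0.7500000000000012), np.float64(0.7693482913868194), np.float64(206.5), np.float64(54.2))
w8.npz (np.float64(0.8000000000000013), np.float64(0.8097688410386333), np.float64(118.5), np.float64(20.0))
w9.npz (np.float64(0.7500000000000012), np.float64(0.8124786949111286), np.float64(115.5), np.float64(19.35))
[-0.04924769  0.23699942  0.7113201 ]
the job is handed in; nothing more can be done
None
```

The job is handed in at about 32 s; no verdict came back. By my own measurements, the lid is seated on the pot, the pot stands about 2 mm from the right ring's centre, the left knob reads about 0 (off), and the right knob reads 0.67–0.81 depending on the method (limit 0.57–0.83), so it is the least certain result.

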